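# Lay out a sea-urchin growth series for its photograph

## Robot

A 6-joint arm with a two-finger parallel gripper is mounted at the origin on the work surface. World frame = base frame: x ahead of the robot, y to its left, z up, the work surface at z = 0. Lengths are in mm, angles in rad, forces in N, time in s.
With the tool pointing down it reaches from about 250 to 725 mm from the base axis. Payload 9.7 kg.
Tool frame: the origin (TCP) lies between the finger pads; the fingertips stand 11 mm ahead of it and the grasp point (between the pads) lies 8 mm behind it; z points along the fingers, y is the line along which they close (so a half turn about z gives the same grasp; the last joint's range is limited). The gripper opens to 85 mm and grips with 20 to 120 N. Pads are 22 mm wide; open, the fingers measure 114 mm over their backs; the gripper's body (76 mm by 85 mm) begins 54 mm behind the grasp point. The pads swing forward as they close: fully open they stand 13 mm farther back than shut.
Start: joints at [-1.221, 0.087, 0.176, 1.66, 0, 1.571], TCP at [188.488, -516.691, 242.284] pointing down, gripper open.
Joint ranges: [-3.13, 3.13], [-0.85, 1.81], [-1.15, 1.24], [-2.2, 2.28], [-1.44, 1.52], [-3.14, 3.14]. Speed limits (rad/s): [2.22, 2.22, 2.57, 3.14, 3.14, 3.14].

## Interface

Orientations are given as a unit quaternion [x, y, z, w].
In Python, from workcell import arm, eyes gives the robot as it stands.
- The arm moves only by the tool step_arm, never from a script. Its argument "increments" is a list of rows, each a list of 2 entries, a list of its own where there are three numbers: the shift along the tool's x, y, z each as a share of 6 cm, from -1 to 1, then the turn, a rotation vector about the tool's x, y, z each as a share of 5 degrees, from -1 to 1. A call has 1 to 20 rows; each row shifts and turns the commanded pose from where the row before left it, along the tool's axes as they then stand; what a row does not reach is not made up. A row lasts 1/8 s, in which the tool goes at most 62.5 mm and 10.7 degrees, less where a joint would pass 70% of its speed; a pose out of reach is approached as far as the arm can. A call with a number of a shift or a turn outside -1 to 1 is refused whole. A call with a gripper value outside its range is refused whole. "gripper" is the opening, from 0 (shut) to 1 (fully open), set as the call begins (left out, the last holds). The fingers move at their own pace and stop on an object; the grip force is fixed at half the most. Time passes only in rows, so rows that do not move let the fingers close. It gives the time, the measured TCP pose, the force, the opening and the grip force at its end, in the units of the state.
- arm.state(): the state, without advancing time (a new reading comes with each control period).
- eyes.grab_frame(name): name is "side" or "top" or "wrist"; returns the picture (420x560x3 uint8, red, green, blue); there is no depth.
- eyes.calibration(name): a dict with "fx", "fy", "cx", "cy" (pixels), "position" and "rotation" of the camera in the world. Camera axes: x right, y down, z forward; pixel columns grow to the right and rows downward; lengths in mm; the calibration is good to about 2 mm. The wrist camera is an equidistant fisheye: a pixel r from the principal point sees the ray r / f radians off the axis. A picture is of the moment at which its call begins: read the wrist's pose just before it. calibration takes no time and is no camera call; for the wrist camera it gives the pose at the moment of the call.
- arm.close_job(): hands the job in; it is judged then, once.
The state is a dict: "time_s": time; "qpos": joint angles; "joint_velocities": joint speeds; "effort": joint torques, N m; "position": TCP position; "eef_rot": TCP orientation; "wrist_force": force on the tool from outside, world axes, zero at the start; "ft_torque": the same for the moment, N m; "width": finger opening in mm; "finger_force": force on a finger pad.
Only numpy, scipy, OpenCV 4.12 (cv2) and the standard library are available. Lean on these libraries where they do the work, as an engineer would, in place of code of your own. Each camera call takes 0.05 s, during which the arm holds its last target. There are 200 camera calls.

## Task

Lay out the growth series for its photograph: put the four dried sea-urchin shells in order of size along the row of white card mounts, one in the middle of each mount, the smallest next to the checkered scale bar and the largest next to the grey card. The shells are brittle: keep them mouth down as they lie and set each one down gently, without dropping it. Leave the capped vial standing where it is.

Things in the scene. Friction and masses are not known exactly. Their poses are not given: they have to be found in the camera images.
- urchin_a: the smallest of four dried sea-urchin shells, a pale pinkish-brown dome with paler ribs, round from above, 32 mm across, 19 mm high, widest 9 mm above its flat underside. Origin: centre of the underside; z up through the crown. Loose, standing on the bench mouth down. The four differ only in size (32, 42, 52 and 62 mm across).
- urchin_b: the second smallest of four dried sea-urchin shells, a pale pinkish-brown dome with paler ribs, round from above, 42 mm across, 25 mm high, widest 11 mm above its flat underside. Origin: centre of the underside; z up through the crown. Loose, standing on the bench mouth down. The four differ only in size (32, 42, 52 and 62 mm across).
- urchin_c: the second largest of four dried sea-urchin shells, a pale pinkish-brown dome with paler ribs, round from above, 52 mm across, 31 mm high, widest 14 mm above its flat underside. Origin: centre of the underside; z up through the crown. Loose, standing on the bench mouth down. The four differ only in size (32, 42, 52 and 62 mm across).
- urchin_d: the largest of four dried sea-urchin shells, a pale pinkish-brown dome with paler ribs, round from above, 62 mm across, 37 mm high, widest 17 mm above its flat underside. Origin: centre of the underside; z up through the crown. Loose, standing on the bench mouth down. The four differ only in size (32, 42, 52 and 62 mm across).
- mount_p: one of four identical blank white card mounts, 75 x 75 mm, 2 mm thick, fixed in a row about 95 mm apart on a long black backing card; names say nothing about the place in the row. Origin: centre of its underside, which lies 2 mm above the bench; its upper face is 4 mm above the bench. z up, y along the row.
- mount_q: one of four identical blank white card mounts, 75 x 75 mm, 2 mm thick, fixed in a row about 95 mm apart on a long black backing card; names say nothing about the place in the row. Origin: centre of its underside, which lies 2 mm above the bench; its upper face is 4 mm above the bench. z up, y along the row.
- mount_r: one of four identical blank white card mounts, 75 x 75 mm, 2 mm thick, fixed in a row about 95 mm apart on a long black backing card; names say nothing about the place in the row. Origin: centre of its underside, which lies 2 mm above the bench; its upper face is 4 mm above the bench. z up, y along the row.
- mount_s: one of four identical blank white card mounts, 75 x 75 mm, 2 mm thick, fixed in a row about 95 mm apart on a long black backing card; names say nothing about the place in the row. Origin: centre of its underside, which lies 2 mm above the bench; its upper face is 4 mm above the bench. z up, y along the row.
- scale_bar: the photographic scale bar, white with a black checker pattern, 22 x 54 mm, 2 mm thick, fixed on the black backing card at one end of the row of mounts (either end), about 80 mm from the centre of the nearest mount. A plain grey card, 55 mm square, lies at the other end. Origin: centre of its underside, 2 mm above the bench; y along the row.
- vial: bystander: a glass specimen vial with a black cap, 28 mm across and 60 mm high, standing loose on the bench among the shells. Origin: centre of its underside, z up.
There are look-alikes about, which are no part of the job. Leave any green look-alike of the urchin_a alone. What is shaped like the urchin_b but green is not meant.

How it is judged:
By the outcome, as a careful person would: the job done as asked, in the order asked, and still so for the second after the job is handed in, with the robot touching nothing.
It also fails if it takes over 90 s, if anything falls off the work surface, if the arm or the gripper's body presses on something with over 40 N, if the wrist force passes 120 N, or if a joint passes its speed limit or range.

## Working session

There is one attempt and no reset: what is moved stays moved. The work goes in short steps, Python scripts to look and compute and a tool call to move; the robot and the scene stay as the last step left them, time stands still between calls to the robot, and variables do not carry over. Pictures are saved under pics/ and viewed, at most 14 in all, crops included, and the job is handed in when it is done.

Besides the shell and the picture viewer there is one more tool, called after "Call:" as name([rows], argument=value, ...), one row to a line, values as JSON. step_arm: Moves the arm, as the interface text tells. Its arguments: {"type":"object","properties":{"increments":{"type":"array"},"gripper":{"type":"number"}},"required":["increments"]}

```bash
mkdir -p pics; ls
python3 - <<'E'
from workcell import arm, eyes
import cv2, numpy as np
for n in ["top","side"]:
    im=eyes.grab_frame(n); cv2.imwrite(f"pics/{n}0.png",im[:,:,::-1]); c=eyes.calibration(n); print(n,c)
print(arm.state())
E
```

```text
pics
top {'fx': 436.35411599793855, 'fy': 436.35411599793855, 'cx': 271.81277704147357, 'cy': 211.62392024410306, 'position': array([411.49013328,  37.31163401, 789.61180921]), 'rotation': array([ 0.71023072, -0.69707493,  0.07205747, -0.06683252])}
side {'fx': 453.55048955269075, 'fy': 453.55048955269075, 'cx': 279.30763899875154, 'cy': 216.82284903254117, 'position': array([ 310.79513275, -527.79657065,  593.45274457]), 'rotation': array([ 0.8979697 , -0.17991385,  0.0880597 , -0.3918251 ])}
{'time_s': 0.1, 'qpos': array([-1.22097486e+00,  8.74071844e-02,  1.75254704e-01,  1.65982355e+00,
       -5.26051590e-06,  1.57081487e+00]), 'joint_velocities': array([-4.85339777e-04, -1.15240122e-03,  7.03076447e-04,  1.63415030e-03,
       -1.30932970e-04,  9.92591457e-05]), 'effort': array([-7.04185895e-04, -5.21565020e+01,  4.65653086e+01,  1.59702043e-02,
        6.65910147e-05,  6.27052756e-06]), 'position': array([ 188.43568622, -516.51232744,  241.67401855]), 'eef_rot': array([ 9.84743519e-01,  1.74011072e-01, -1.05241917e-04, -5.80394681e-04]), 'wrist_force': array([ 0.76532671, -0.10423828,  0.1149075 ]), 'ft_torque': array([-0.03222443,  0.07741346,  0.0172844 ]), 'finger_force': 0.0, 'width': 85.68392025296686}
```

View pics/top0.png

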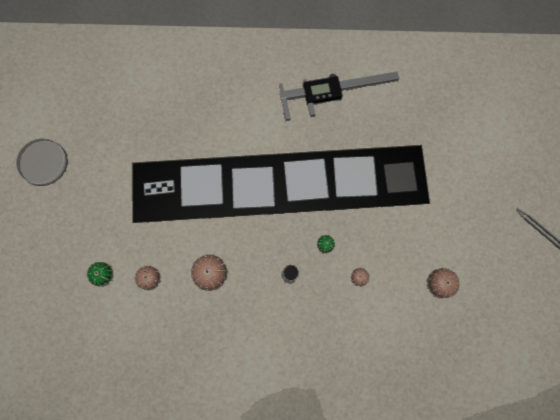

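View pics/side0.png

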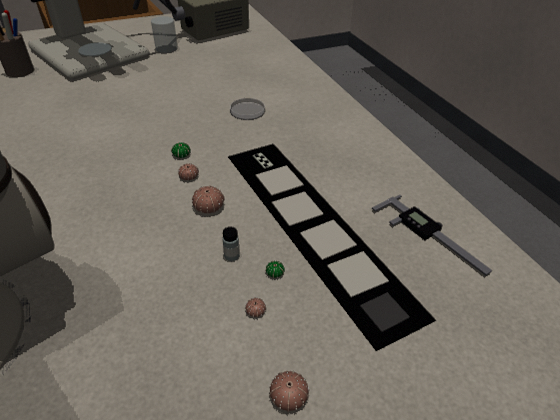

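The top view shows the scale bar at (159,187) and mounts at (201,185), (253,187), (306,180) and (355,177), with the grey card at (400,177). The shells are b (147,277), d (209,272), a (360,276) and c (444,283). The vial is at (290,273), with green look-alikes at (99,273) and (326,243). The side view agrees. Next I segment both views and triangulate.

```bash
cat > h.py <<'E'
import cv2, numpy as np
from scipy.spatial.transform import Rotation as R
from workcell import arm, eyes
def blobs(mask,lo):
    mask=cv2.morphologyEx(mask.astype(np.uint8),cv2.MORPH_CLOSE,np.ones((3,3)))
    n,l,s,c=cv2.connectedComponentsWithStats(mask)
    return [(c[i],s[i]) for i in range(1,n) if s[i,4]>=lo]
def red(im):
    r,g,b=[im[:,:,i].astype(int) for i in range(3)]; return (r-g>25)&(r-b>20)
def green(im):
    r,g,b=[im[:,:,i].astype(int) for i in range(3)]; return (g-r>25)
def white(im):
    i=im.astype(int); return (i.min(2)>135)
def ray(c,p,fish=False):
    u=np.array([(p[0]-c['cx'])/c['fx'],(p[1]-c['cy'])/c['fy']])
    if fish:
        t=np.hypot(*u); d=np.r_[u/max(t,1e-9)*np.sin(t),np.cos(t)]
    else: d=np.r_[u,1]
    return R.from_quat(c['rotation']).apply(d/np.linalg.norm(d))
def onz(c,p,z,fish=False):
    d=ray(c,p,fish); return c['position']+d*(z-c['position'][2])/d[2]
def tri(obs):
    A=np.zeros((3,3));b=np.zeros(3)
    for o,d in obs: M=np.eye(3)-np.outer(d,d);A+=M;b+=M@o
    x=np.linalg.solve(A,b); return x,max(np.linalg.norm((np.eye(3)-np.outer(d,d))@(x-o)) for o,d in obs)
E
python3 - <<'E'
from h import *
np.set_printoptions(precision=1,suppress=True)
T=cv2.imread('pics/top0.png')[:,:,::-1];S=cv2.imread('pics/side0.png')[:,:,::-1]
ct,cs=eyes.calibration('top'),eyes.calibration('side')
for n,f,lo in(('red',red,80),('green',green,80),('white',white,500)):
    tb,sb=blobs(f(T),lo),blobs(f(S),lo)
    print(n,len(tb),len(sb))
    for c,s in tb:
        best=min(((*tri([(ct['position'],ray(ct,c)),(cs['position'],ray(cs,k))]),k) for k,_ in sb),key=lambda r:r[1]+ (abs(r[0][2]-10)>60)*100)
        print(c,s,'z0',onz(ct,c,0)[:2],'tri',*best)
for n,p,z in(('bar',(159,187.5),4),('grey',(400.5,177.5),3),('vialcap',(291,272),60)): print(n,onz(ct,p,z))
E
```

```text
red 4 5
[207.5 271.7] [193 256  31  32 665] z0 [456.7 146.3] tri [455.  143.1  23.8] 0.3499838819392359 [206.9 196.6]
[145.7 277.3] [136 268  21  20 289] z0 [444.9 256. ] tri [443.8 251.3  17.1] 0.33407908562406724 [187.3 169.6]
[360.2 276.6] [353 269  15  16 159] z0 [ 453.2 -127.8] tri [ 452.3 -125.3   11.8] 0.2399556248512099 [255. 306.]
[445.4 282.5] [433 270  26  26 442] z0 [ 445.4 -280.8] tri [ 444.3 -272.7   19.9] 0.2943650528920986 [288.8 388.9]
green 2 2
[325.7 243.3] [318 236  16  16 203] z0 [512.  -66.3] tri [510.5 -64.9  10. ] 0.2392474895977191 [274.5 268.7]
[ 98.6 273.4] [ 88 263  23  22 382] z0 [450.2 340.5] tri [449.2 335.2  13.9] 0.28872423674809844 [180.3 149.2]
white 5 0Traceback (most recent call last):
  File "<stdin>", line 9, in <module>
ValueError: min() iterable argument is empty
```

Run:
```python
from h import *
np.set_printoptions(precision=1,suppress=True)
T=cv2.imread('pics/top0.png')[:,:,::-1];S=cv2.imread('pics/side0.png')[:,:,::-1]
ct,cs=eyes.calibration('top'),eyes.calibration('side')
print(S[181,280],S[236,330],T[185,201],T[130,200],S[100,160+30])
tb=sorted([b for b in blobs(T.min(2)>135,1000)],key=lambda b:b[0][0])
for (c,s),p in zip(tb,[(280,181),(298,209),(330,240),(358,274)]):
    m=cv2.floodFill(S.copy(),None,p,0,(12,)*3,(12,)*3,4|(255<<8)|cv2.FLOODFILL_FIXED_RANGE|cv2.FLOODFILL_MASK_ONLY)[2][1:-1,1:-1]
    k,ks=max(blobs(m>0,50),key=lambda b:b[1][4])
    print(c,s,k,ks,'z4',onz(ct,c,4),'tri',*tri([(ct['position'],ray(ct,c)),(cs['position'],ray(cs,k))]),onz(cs,k,4))
for n,p,z in(('bar',(159,187.5),4),('grey',(400.5,177.5),3),('vialcap',(291,272),60)): print(n,onz(ct,p,z))
```

```text
[149 143 132] [149 142 131] [154 156 158] [142 138 124] [136 129 117]
[201.2 184.7] [ 182  165   40   40 1502] [278.9 179.6] [257 166  45  28 708] z4 [616.4 164.7   4. ] tri [616.5 165.    2.8] 0.22720204206398018 [615.7 163.5   4. ]
[252.8 187. ] [ 233  167   41   40 1493] [297. 208.] [273 193  50  32 886] z4 [614.   69.1   4. ] tri [614.3  69.2   2.4] 0.1332822413709047 [613.3  67.5   4. ]
[305.7 179.4] [ 285  159   43   41 1479] [327.7 238.9] [ 301  221   55   38 1106] z4 [630.6 -29.2   4. ] tri [630.9 -29.3   2.2] 0.1676991451134548 [629.7 -30.9   4. ]
[354.8 176.1] [ 335  157   41   39 1467] [357.3 273.3] [ 328  252   60   44 1395] z4 [ 638.9 -121.     4. ] tri [ 639.4 -121.4    1.9] 0.06347963573025926 [ 638.2 -122.8    4. ]
bar [609.6 242.6   4. ]
grey [ 638.2 -206.9    3. ]
vialcap [455.4  -0.5  60. ]
```

Mount centres from the scale bar outward are (616,165), (614,69), (630,-29) and (639,-121), with z ≈ 2–4 as expected. I'll turn the tool so the fingers close along world x, then go above c.

Call:
step_arm([
  [[0, 0, 0.1], [0, 0, -1]],
  [[0, 0, 0.1], [0, 0, -1]],
  [[0, 0, 0.1], [0, 0, -1]],
  [[0, 0, 0.1], [0, 0, -1]],
  [[0, 0, 0.1], [0, 0, -1]],
  [[0, 0, 0.1], [0, 0, -1]],
  [[0, 0, 0.1], [0, 0, -1]],
  [[0, 0, 0.1], [0, 0, -1]],
  [[0, 0, 0.1], [0, 0, -1]],
  [[0, 0, 0.1], [0, 0, -1]],
  [[0, 0, 0.1], [0, 0, -1]],
  [[0, 0, 0.1], [0, 0, -1]],
  [[0, 0, 0.1], [0, 0, -1]],
  [[0, 0, 0.1], [0, 0, -1]],
], gripper=1)

```text
time_s: 1.85
position: [188.4, -516.5, 157.7]
eef_rot: [0.706, 0.708, 0.0, -0.0]
wrist_force: [-0.7, -0.2, 0.2]
width: 85.3
finger_force: 0.0
```

Call:
step_arm([
  [[0.3, 0.3, 0], [0, 0, 0]],
  [[0.7, 0.7, 0], [0, 0, 0]],
  [[0.7, 0.75, 0], [0, 0, 0]],
  [[0.7, 0.75, 0], [0, 0, 0]],
  [[0.7, 0.75, 0], [0, 0, 0]],
  [[0.5, 0.6, 0], [0, 0, 0]],
  [[0.3, 0.3, 0], [0, 0, 0]],
  [[0.15, 0.1, 0], [0, 0, 0]],
  [[0, 0, 0], [0, 0, 0]],
  [[0, 0, 0], [0, 0, 0]],
])

```text
time_s: 3.1
position: [442.7, -274.2, 158.3]
eef_rot: [0.707, 0.707, -0.0, -0.0]
wrist_force: [-0.0, 0.1, 0.0]
width: 85.5
finger_force: 0.0
```

```bash
cat >> h.py <<'E'
def wlook(name,z,f=red,lo=300):
    c=eyes.calibration('wrist'); im=eyes.grab_frame('wrist'); cv2.imwrite(f'pics/{name}.png',im[:,:,::-1])
    for b,s in blobs(f(im),lo): print(b.round(1),s,onz(c,b,z,True).round(1))
    return c,im
E
python3 -c "
from h import *
print(wlook('w1',15)[0]); print(arm.state()['position'])"
```

```text
[294.8  32.4] [277  17  36  32 827] [ 453.9 -125.5   15. ]
{'fx': 325.19226210127806, 'fy': 325.19226210127806, 'cx': 282.4530191610876, 'cy': 214.70696489131151, 'position': array([ 443.65574156, -202.21580211,  288.74219555]), 'rotation': array([9.89671430e-01, 8.59168399e-05, 3.49625378e-06, 1.43354290e-01])}
[ 442.64229433 -274.25916054  158.30764018]
```

View pics/w1.png

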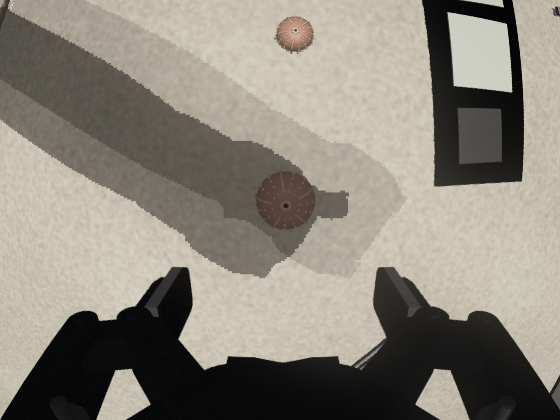

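The wrist view shows c in shadow at (286,200), a at (295,33), and the fingers straddling symmetrically about column 282.

```bash
python3 -c "
from h import *
c=eyes.calibration('wrist')
print(onz(c,(286,200),15,True),onz(c,(286,205),31,True), onz(c,(295,31),19,True))"
```

```text
[ 446.75196467 -270.01521451   15.        ] [ 446.58257891 -270.28017048   31.        ] [ 453.95454555 -125.45531782   19.        ]
```

```bash
python3 -c "
from h import *
c=eyes.calibration('wrist')
for l,r in (((189,268),(374,268)),((186,268),(378,268)),((191,300),(376,300))):
    a,b=ray(c,l,True),ray(c,r,True)
    k=85.5/(b[0]/-1*-1-a[0]); print(c['position']+a*k,c['position']+b*k)"
```

```text
[ 400.48440085 -266.9669286   156.98874794] [ 485.98440085 -267.06155922  156.76088621]
[ 400.71684432 -264.54265393  162.02907538] [ 486.21684432 -264.5930474   161.92521942]
[ 401.38132332 -280.63469546  162.98847775] [ 486.88132332 -280.54357996  163.25403492]
```

```bash
python3 -c "
import cv2
im=cv2.imread('pics/w1.png')[250:350,120:440]; cv2.imwrite('pics/w1c.png',cv2.resize(cv2.convertScaleAbs(im,alpha=2.5),None,fx=2.4,fy=2.4))"
```

```text
(no output)
```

View pics/w1c.png

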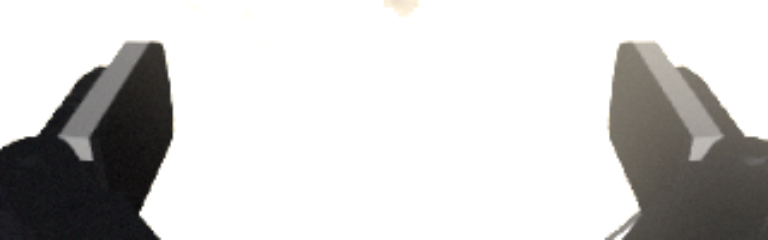

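Comparing the tip spacing with the opening, open fingertips sit about level with the TCP. So the 11 mm figure is for the shut gripper. Now I go down over c in stages with the fingers partly closed.

Call:
step_arm([
  [[0.045, 0.047, 0.2], [0, 0, 0]],
  [[0, 0, 0.5], [0, 0, 0]],
  [[0, 0, 0.6], [0, 0, 0]],
  [[0, 0, 0.5], [0, 0, 0]],
  [[0, 0, 0.3], [0, 0, 0]],
  [[0, 0, 0.1], [0, 0, 0]],
  [[0, 0, 0.1], [0, 0, 0]],
  [[0, 0, 0.1], [0, 0, 0]],
  [[0, 0, 0], [0, 0, 0]],
  [[0, 0, 0], [0, 0, 0]],
], gripper=0.8)

```text
time_s: 4.4
position: [446.3, -270.9, 14.7]
eef_rot: [0.707, 0.707, 0.0, 0.0]
wrist_force: [0.6, 0.1, -0.5]
width: 68.3
finger_force: 0.0
```

```bash
python3 -c "
from h import *
c,im=wlook('w2',15); print(arm.state()['width'])"
```

```text
[277.4 286.2] [ 230  242   97   89 5070] [ 445.1 -271.4   15. ]
68.55197895449733
```

View pics/w2.png

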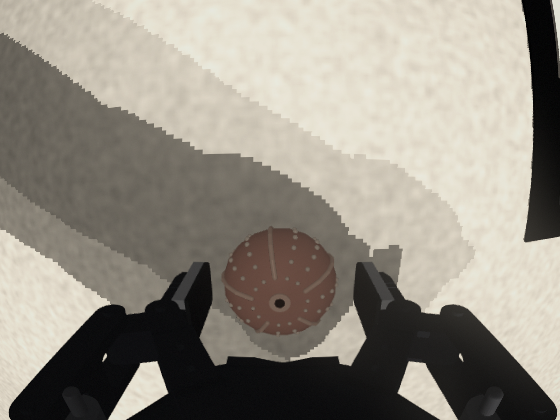

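The shell is centred between the pads at (279,285). Down 5 mm more, then close.

Call:
step_arm([
  [[0, 0, 0.08], [0, 0, 0]],
  [[0, 0, 0], [0, 0, 0]],
])

```text
time_s: 4.7
position: [445.9, -270.7, 9.1]
eef_rot: [0.707, 0.707, -0.0, -0.0]
wrist_force: [-0.3, 0.8, 0.4]
width: 68.2
finger_force: 0.0
```

Call:
step_arm([
  [[0, 0, 0], [0, 0, 0]],
  [[0, 0, 0], [0, 0, 0]],
  [[0, 0, 0], [0, 0, 0]],
  [[0, 0, 0], [0, 0, 0]],
  [[0, 0, 0], [0, 0, 0]],
], gripper=0.5)

```text
time_s: 5.32
position: [446.3, -270.9, 10.1]
eef_rot: [0.707, 0.707, 0.0, 0.0]
wrist_force: [-1.9, 0.1, 6.2]
width: 48.9
finger_force: 62.1
```

```bash
python3 -c "
from h import *
im=eyes.grab_frame('side')[300:420,200:400,::-1]
cv2.imwrite('pics/s1.png',cv2.resize(cv2.convertScaleAbs(im,alpha=1.8),None,fx=4,fy=4,interpolation=2))
c,im=wlook('w3',15)
cv2.imwrite('pics/s1.png',np.vstack([cv2.imread('pics/s1.png')[:300],cv2.resize(cv2.convertScaleAbs(im[200:350,80:480,::-1],alpha=1.8),(800,300))]))"
```

```text
[281.3 290.8] [ 230  245  105   94 5891] [ 446.8 -271.1   15. ]
```

View pics/s1.png

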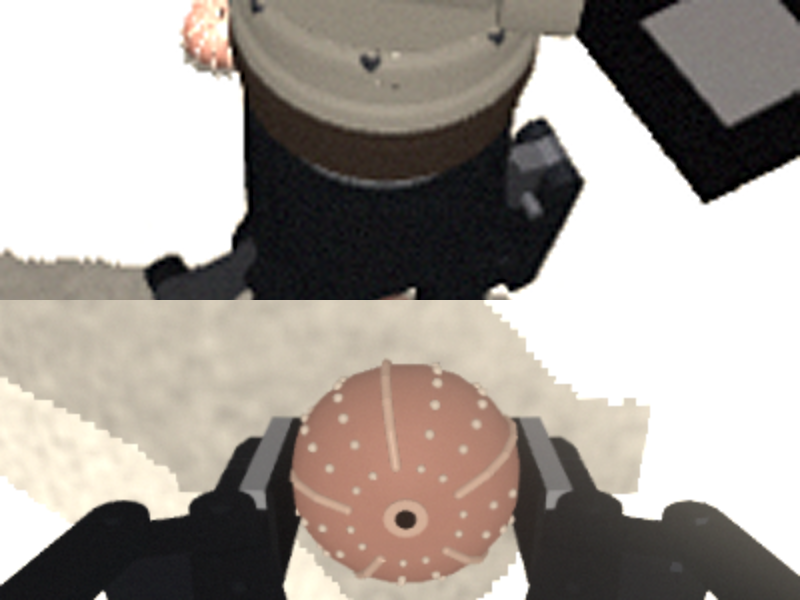

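```bash
python3 -c "
from h import *
c=eyes.calibration('wrist')
for l,r,w in (((230,259),(336,259),48.9),((230,259),(336,259),52),((228,259),(338,259),52)):
    a,b=ray(c,l,True),ray(c,r,True)
    k=w/(b[0]-a[0]); print(c['position']+a*k,c['position']+b*k)
s=arm.state();print(s['wrist_force'],s['position'],s['finger_force'])"
```

```text
[ 423.13081967 -260.51747599    4.63112   ] [ 472.03081967 -260.43385218    4.74749437]
[ 421.60799122 -264.42236164   -3.98588223] [ 473.60799122 -264.33343653   -3.86213034]
[ 421.59112614 -262.01220385    1.3689636 ] [ 473.59112614 -261.92327821    1.49271534]
[-1.36512117  0.59271084  5.63910771] [ 446.33662207 -270.94410578   10.13627175] 62.1189877751749
```

The pad tips are at z ≈ 4, below the widest point, so the grip is sound. Lift slightly and check.

Call:
step_arm([
  [[0, 0, -0.1], [0, 0, 0]],
  [[0, 0, -0.2], [0, 0, 0]],
  [[0, 0, -0.3], [0, 0, 0]],
  [[0, 0, 0], [0, 0, 0]],
])

```text
time_s: 5.92
position: [447.2, -271.5, 47.7]
eef_rot: [0.707, 0.707, 0.0, 0.002]
wrist_force: [0.4, 0.2, -0.1]
width: 48.7
finger_force: 62.0
```

```bash
python3 -c "
from h import *
c,im=wlook('w4',51)"
```

```text
[280.1 290.3] [ 230  246  103   92 5187] [ 447.2 -272.3   51. ]
```

c is held. Carry it to the third mount at (630,-30).

Call:
step_arm([
  [[0.3, 0.2, -0.4], [0, 0, 0]],
  [[0.6, 0.45, -0.3], [0, 0, 0]],
  [[0.7, 0.52, 0], [0, 0, 0]],
  [[0.7, 0.52, 0], [0, 0, 0]],
  [[0.7, 0.55, 0], [0, 0, 0]],
  [[0.6, 0.45, 0], [0, 0, 0]],
  [[0.33, 0.27, 0], [0, 0, 0]],
  [[0.1, 0.1, 0], [0, 0, 0]],
  [[0, 0, 0.4], [0, 0, 0]],
  [[0, 0, 0.3], [0, 0, 0]],
  [[0, 0, 0], [0, 0, 0]],
  [[0, 0, 0], [0, 0, 0]],
])

```text
time_s: 7.48
position: [629.6, -29.3, 46.2]
eef_rot: [0.707, 0.707, 0.0, 0.0]
wrist_force: [0.5, 0.7, -0.5]
width: 48.8
finger_force: 62.0
```

```bash
python3 -c "
from h import *
c,im=wlook('w5',4,lambda i:i.min(2)>200,2000); s=arm.state();print(s['position'],s['finger_force'])
wlook('w5b',50)"
```

```text
[86.8 88.6] [    0     0   172   175 24541] [515.2  69.1   4. ]
[464.5 128.7] [  364     0   196   355 44130] [737.1  44.1   4. ]
[255.6  72.7] [  183     2   147   144 18626] [616.6  68.7   4. ]
[546.3 312. ] [ 518  178   42  242 4244] [856. -95.   4.]
[ 31.4 347.2] [   0  297  108  123 6044] [ 403.7 -133.4    4. ]
[299.9 346.3] [ 241  322  103   40 2078] [ 642.5 -100.6    4. ]
[629.88293358 -29.23823192  46.46997533] 62.044231868349016
[15.1 14.6] [   0    0   41   39 1016] [495.5 110.8  50. ]
[281.4 287.7] [ 228  238  110  102 7000] [630.4 -28.6  50. ]
[ 60.2 347.2] [ 50 337  25  24 382] [493.8 -80.1  50. ]
```

View pics/w5.png

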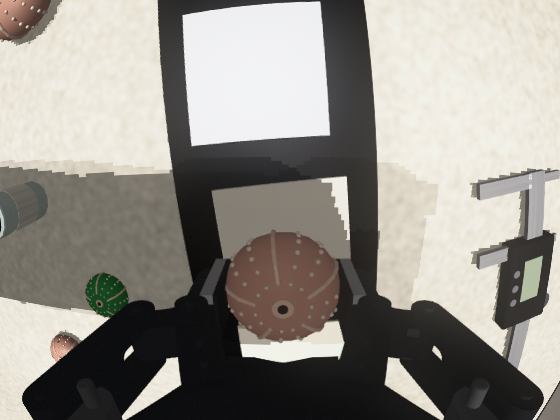

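c is centred over its mount, and M2 shows at (616.6,68.7), agreeing with the earlier fix. Now a slow descent.

Call:
step_arm([
  [[0, 0, 0.25], [0, 0, 0]],
  [[0, 0, 0.15], [0, 0, 0]],
  [[0, 0, 0.06], [0, 0, 0]],
  [[0, 0, 0.02], [0, 0, 0]],
  [[0, 0, 0.02], [0, 0, 0]],
  [[0, 0, 0], [0, 0, 0]],
])

```text
time_s: 8.32
position: [629.7, -28.9, 15.7]
eef_rot: [0.707, 0.707, 0.0, 0.0]
wrist_force: [0.2, 0.3, -0.0]
width: 48.9
finger_force: 62.1
```

Call:
step_arm([
  [[0, 0, 0.015], [0, 0, 0]],
  [[0, 0, 0.015], [0, 0, 0]],
  [[0, 0, 0], [0, 0, 0]],
])

```text
time_s: 8.7
position: [629.7, -28.9, 14.2]
eef_rot: [0.707, 0.707, 0.0, 0.0]
wrist_force: [-1.8, 0.1, 3.4]
width: 48.6
finger_force: 62.4
```

Contact at about 3 N. Release, retreat and go above d.

Call:
step_arm([
  [[0, 0, 0], [0, 0, 0]],
  [[0, 0, 0], [0, 0, 0]],
  [[0, 0, 0], [0, 0, 0]],
  [[0, 0, -0.1], [0, 0, 0]],
  [[0, 0, -0.4], [0, 0, 0]],
  [[0, 0, -0.8], [0, 0, 0]],
  [[0, 0, -0.4], [0, 0, 0]],
  [[0, 0, 0], [0, 0, 0]],
], gripper=0.8)

```text
time_s: 9.7
position: [630.7, -29.0, 118.4]
eef_rot: [0.707, 0.707, 0.001, 0.002]
wrist_force: [0.1, 0.2, -0.3]
width: 68.7
finger_force: 0.0
```

```bash
python3 -c "
from h import *
wlook('w6',18)"
```

```text
[67.8 22.6] [  39    0   61   52 2434] [455.7 139.3  18. ]
[279.5 218.1] [ 250  188   62   61 2349] [630.  -27.9  18. ]
```

c stands at (630,-28). Now to d at (455,142).

Call:
step_arm([
  [[0.3, -0.3, 0], [0, 0, 0]],
  [[0.6, -0.6, 0], [0, 0, 0]],
  [[0.65, -0.67, 0], [0, 0, 0]],
  [[0.65, -0.65, 0], [0, 0, 0]],
  [[0.4, -0.45, 0], [0, 0, 0]],
  [[0.2, -0.2, 0], [0, 0, 0]],
  [[0.05, -0.05, 0], [0, 0, 0]],
  [[0, 0, 0], [0, 0, 0]],
  [[0, 0, 0], [0, 0, 0]],
], gripper=1)

```text
time_s: 10.88
position: [454.9, 141.4, 115.4]
eef_rot: [0.707, 0.707, -0.0, -0.0]
wrist_force: [0.6, 0.4, 0.1]
width: 85.7
finger_force: 0.0
```

```bash
python3 -c "
from h import *
wlook('w7',18); print(arm.state()['position'])"
```

```text
[268.2  67.7] [ 240   41   57   54 2312] [446.  251.2  18. ]
[280.4 216.7] [ 256  192   54   52 1321] [454.4 144.4  18. ]
[441.6 381. ] [427 369  30  24 514] [628.  -41.6  18. ]
[454.78717342 141.42460885 115.47071579]
```

Call:
step_arm([
  [[0.03, 0, 0.3], [0, 0, 0]],
  [[0, 0, 0.6], [0, 0, 0]],
  [[0, 0, 0.3], [0, 0, 0]],
  [[0, 0, 0.05], [0, 0, 0]],
  [[0, 0, 0], [0, 0, 0]],
  [[0, 0, 0], [0, 0, 0]],
])

```text
time_s: 11.68
position: [454.9, 144.0, 41.8]
eef_rot: [0.707, 0.707, 0.001, 0.0]
wrist_force: [0.1, 0.5, -0.8]
width: 85.4
finger_force: 0.0
```

```bash
python3 -c "
from h import *
wlook('w8',18); print(arm.state()['position'])"
```

```text
[261.6  49.4] [ 220   11   84   78 4835] [446.1 250.7  18. ]
[281.3 264.1] [ 235  220   94   90 4646] [455.3 143.5  18. ]
[454.87568202 144.00419205  41.72762294]
```

View pics/w8.png

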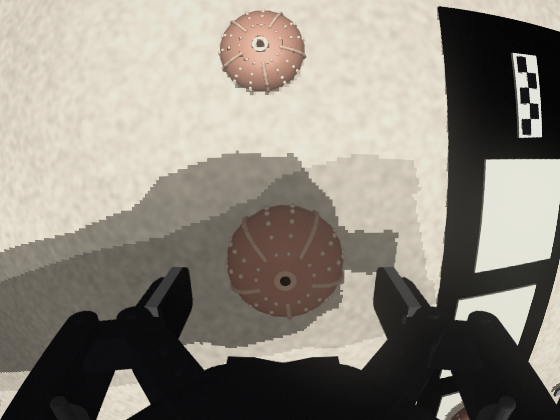

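d is centred at (285,262) between the fingers. Descend and grip.

Call:
step_arm([
  [[0, 0, 0.2], [0, 0, 0]],
  [[0, 0, 0.2], [0, 0, 0]],
  [[0, 0, 0.1], [0, 0, 0]],
  [[0, 0, 0.02], [0, 0, 0]],
  [[0, 0, 0], [0, 0, 0]],
  [[0, 0, 0], [0, 0, 0]],
])

```text
time_s: 12.48
position: [454.5, 143.9, 9.8]
eef_rot: [0.707, 0.707, 0.0, 0.0]
wrist_force: [-0.0, -0.5, -0.4]
width: 85.4
finger_force: 0.0
```

Call:
step_arm([
  [[0, 0, 0], [0, 0, 0]],
  [[0, 0, 0], [0, 0, 0]],
  [[0, 0, 0], [0, 0, 0]],
  [[0, 0, 0], [0, 0, 0]],
  [[0, 0, 0], [0, 0, 0]],
], gripper=0.6)

```text
time_s: 13.1
position: [454.4, 143.9, 10.5]
eef_rot: [0.707, 0.707, 0.0, 0.0]
wrist_force: [-2.5, -1.4, 8.2]
width: 59.1
finger_force: 64.4
```

Call:
step_arm([
  [[0, 0, -0.1], [0, 0, 0]],
  [[0, 0, -0.3], [0, 0, 0]],
  [[0, 0, -0.5], [0, 0, 0]],
  [[-0.2, 0.15, -0.4], [0, 0, 0]],
  [[-0.5, 0.35, -0.1], [0, 0, 0]],
  [[-0.7, 0.5, 0], [0, 0, 0]],
  [[-0.7, 0.5, 0], [0, 0, 0]],
  [[-0.7, 0.5, 0], [0, 0, 0]],
  [[-0.7, 0.5, 0], [0, 0, 0]],
  [[-0.5, 0.33, 0], [0, 0, 0]],
  [[-0.3, 0.2, 0], [0, 0, 0]],
  [[-0.13, 0.05, 0], [0, 0, 0]],
  [[0, 0, 0], [0, 0, 0]],
  [[0, 0, 0], [0, 0, 0]],
])

```text
time_s: 14.85
position: [638.9, -121.1, 93.9]
eef_rot: [0.707, 0.708, 0.0, -0.0]
wrist_force: [0.7, 0.7, -1.1]
width: 58.9
finger_force: 64.6
```

```bash
python3 -c "
from h import *
c,im=wlook('w9',110); s=arm.state();print(s['position'],s['finger_force'])"
```

```text
[268.   89.1] [ 228   49   81   80 4781] [634.8 -37.8 110. ]
[ 58.6 226.8] [ 46 210  27  35 677] [540.4 -88.7 110. ]
[281.9 290.4] [  214   229   137   125 10859] [ 639.7 -114.7  110. ]
[ 638.93167897 -121.02505743   93.88179375] 64.55575845669955
```

View pics/w9.png

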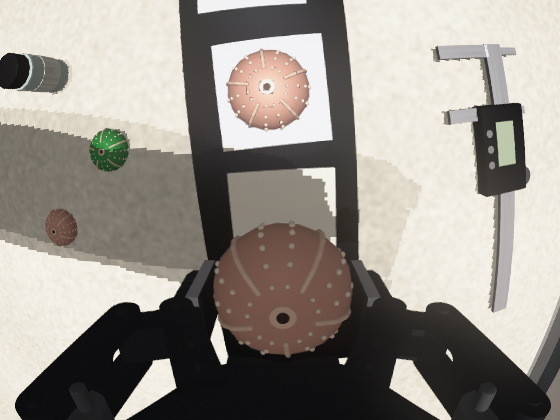

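d is held over the fourth mount, c is centred on its mount, and the vial still stands. Descend.

Call:
step_arm([
  [[0, 0, 0.3], [0, 0, 0]],
  [[0, 0, 0.5], [0, 0, 0]],
  [[0, 0, 0.3], [0, 0, 0]],
  [[0, 0, 0.1], [0, 0, 0]],
  [[0, 0, 0.05], [0, 0, 0]],
  [[0, 0, 0.02], [0, 0, 0]],
  [[0, 0, 0.02], [0, 0, 0]],
  [[0, 0, 0], [0, 0, 0]],
])

```text
time_s: 15.9
position: [639.4, -121.9, 16.5]
eef_rot: [0.707, 0.707, 0.0, 0.0]
wrist_force: [0.4, -0.2, -0.6]
width: 58.8
finger_force: 64.6
```

Call:
step_arm([
  [[0, 0, 0.015], [0, 0, 0]],
  [[0, 0, 0.01], [0, 0, 0]],
  [[0, 0, 0], [0, 0, 0]],
])

```text
time_s: 16.27
position: [639.2, -121.9, 14.6]
eef_rot: [0.707, 0.707, 0.0, 0.0]
wrist_force: [1.2, 0.0, -0.7]
width: 58.9
finger_force: 64.6
```

Call:
step_arm([
  [[0, 0, 0.01], [0, 0, 0]],
  [[0, 0, 0], [0, 0, 0]],
])

```text
time_s: 16.52
position: [639.3, -121.9, 14.6]
eef_rot: [0.707, 0.707, 0.0, 0.0]
wrist_force: [-2.8, 0.7, 5.7]
width: 59.1
finger_force: 65.1
```

Contact. Release, then go to a.

Call:
step_arm([
  [[0, 0, 0], [0, 0, 0]],
  [[0, 0, 0], [0, 0, 0]],
  [[0, 0, 0], [0, 0, 0]],
  [[0, 0, -0.1], [0, 0, 0]],
  [[0, 0, -0.4], [0, 0, 0]],
  [[0, 0, -0.8], [0, 0, 0]],
  [[0, 0, -0.4], [0, 0, 0]],
  [[0, 0, 0], [0, 0, 0]],
], gripper=0.95)

```text
time_s: 17.52
position: [640.4, -122.1, 118.8]
eef_rot: [0.707, 0.707, 0.001, 0.002]
wrist_force: [0.5, -0.7, -0.1]
width: 81.3
finger_force: 0.0
```

Call:
step_arm([
  [[0, -0.3, 0], [0, 0, 0]],
  [[-0.05, -0.7, 0], [0, 0, 0]],
  [[0, -0.9, 0.2], [0, 0, 0]],
  [[0, -0.7, 0.3], [0, 0, 0]],
  [[0, -0.35, 0.3], [0, 0, 0]],
  [[0, -0.15, 0.2], [0, 0, 0]],
  [[0, 0, 0], [0, 0, 0]],
  [[0, 0, 0], [0, 0, 0]],
], gripper=0.65)

```text
time_s: 18.52
position: [453.6, -125.0, 56.0]
eef_rot: [0.707, 0.707, 0.0, 0.0]
wrist_force: [0.3, -0.4, -0.3]
width: 55.6
finger_force: 0.0
```

```bash
python3 -c "
from h import *
c,im=wlook('w10',10); s=arm.state();print(s['position'],s['width'])"
```

```text
[545.4 105. ] [ 527   69   33   76 1985] [634. -27.  10.]
[541.2 245.1] [ 517  201   43   83 2707] [ 650.3 -129.    10. ]
[279.4 244.7] [261 229  36  33 492] [ 452.8 -123.5   10. ]
[ 453.78137389 -125.04340484   56.23120957] 55.41927554507767
```

View pics/w10.png

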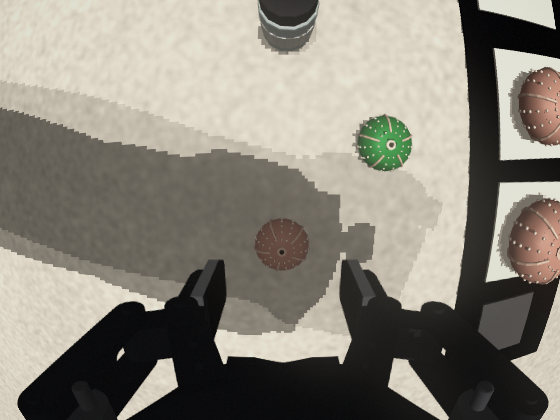

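a sits at (282,244), centred between the fingers, with the green look-alike well clear. Descend and grip.

Call:
step_arm([
  [[0.015, 0, 0.3], [0, 0, 0]],
  [[0, 0, 0.25], [0, 0, 0]],
  [[0, 0, 0.12], [0, 0, 0]],
  [[0, 0, 0.055], [0, 0, 0]],
  [[0, 0, 0], [0, 0, 0]],
  [[0, 0, 0], [0, 0, 0]],
])

```text
time_s: 19.32
position: [453.5, -124.2, 12.9]
eef_rot: [0.707, 0.707, 0.0, 0.0]
wrist_force: [0.5, 0.7, -0.1]
width: 55.6
finger_force: 0.0
```

Call:
step_arm([
  [[0, 0, 0], [0, 0, 0]],
  [[0, 0, 0], [0, 0, 0]],
  [[0, 0, 0], [0, 0, 0]],
  [[0, 0, 0], [0, 0, 0]],
  [[0, 0, 0], [0, 0, 0]],
], gripper=0.25)

```text
time_s: 19.95
position: [453.6, -124.2, 13.3]
eef_rot: [0.707, 0.707, 0.0, 0.0]
wrist_force: [-1.6, -0.7, 5.4]
width: 27.9
finger_force: 58.7
```

Call:
step_arm([
  [[0, 0, -0.05], [0, 0, 0]],
  [[0, 0, -0.15], [0, 0, 0]],
  [[0, 0, -0.3], [0, 0, 0]],
  [[0, 0, 0], [0, 0, 0]],
])

```text
time_s: 20.45
position: [454.4, -124.4, 44.6]
eef_rot: [0.707, 0.707, 0.001, 0.001]
wrist_force: [0.1, -0.4, -0.3]
width: 28.1
finger_force: 59.1
```

```bash
python3 -c "
from h import *
c,im=wlook('w11',40,lo=100); s=arm.state();print(s['position'],s['width'])"
```

```text
[550.  104.2] [ 537   68   23   79 1303] [596.8 -31.4  40. ]
[545.1 253.3] [ 525  206   35   85 2147] [ 611.4 -116.3   40. ]
[281.  281.1] [ 256  256   53   52 1377] [ 454.8 -124.8   40. ]
[ 453.91005873 -124.27727882   43.59629319] 27.986298676227708
```

View pics/w11.png

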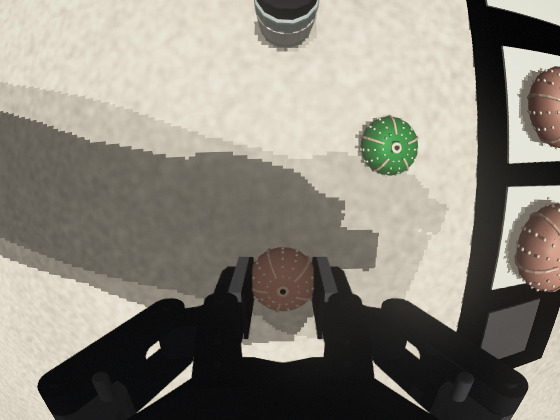

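a is held. Carry it to the first mount at (616,164.5).

Call:
step_arm([
  [[0, 0, -0.5], [0, 0, 0]],
  [[0.2, 0.1, -0.45], [0, 0, 0]],
  [[0.5, 0.3, 0], [0, 0, 0]],
  [[0.7, 0.4, 0], [0, 0, 0]],
  [[0.8, 0.45, 0], [0, 0, 0]],
  [[0.8, 0.45, 0], [0, 0, 0]],
  [[0.8, 0.45, 0], [0, 0, 0]],
  [[0.6, 0.35, 0], [0, 0, 0]],
  [[0.3, 0.15, 0], [0, 0, 0]],
  [[0.12, 0.05, 0], [0, 0, 0]],
  [[0, 0, 0], [0, 0, 0]],
  [[0, 0, 0], [0, 0, 0]],
])

```text
time_s: 22.0
position: [614.7, 164.4, 99.6]
eef_rot: [0.707, 0.707, -0.0, 0.0]
wrist_force: [-0.0, -0.4, -0.0]
width: 28.0
finger_force: 59.2
```

```bash
python3 -c "
from h import *
c,im=wlook('w12',100,lo=100); s=arm.state();print(s['position'],s['width'])"
```

```text
[ 63.2 115.3] [  42   90   42   52 1662] [514.2 245.8 100. ]
[281.4 279.5] [ 253  251   60   59 2237] [615.3 167.5 100. ]
[614.78675963 164.31564291  99.6721817 ] 27.896498814870675
```

View pics/w12.png

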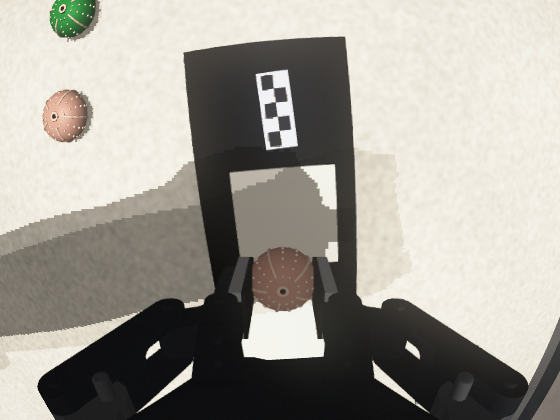

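a is held over the mount next to the checkered bar. Quick check of the mount edges, then descend.

```bash
python3 -c "
from h import *
c=eyes.calibration('wrist')
a,b=[onz(c,p,4,True) for p in((230,172),(335,165))]
m=(a+b)/2; d=(b-a)/np.linalg.norm(b-a); print(a,b,np.linalg.norm(b-a), m+37.5*np.array([d[1],-d[0],0]))"
```

```text
[578.69374246 200.91573863   4.        ] [652.87823979 205.94536499   4.        ] 74.35480337112452 [618.32262602 166.01644373   4.        ]
```

Call:
step_arm([
  [[0.013, 0.03, 0.3], [0, 0, 0]],
  [[0, 0, 0.5], [0, 0, 0]],
  [[0, 0, 0.3], [0, 0, 0]],
  [[0, 0, 0.14], [0, 0, 0]],
  [[0, 0, 0.06], [0, 0, 0]],
  [[0, 0, 0.02], [0, 0, 0]],
  [[0, 0, 0.02], [0, 0, 0]],
  [[0, 0, 0], [0, 0, 0]],
])

```text
time_s: 23.05
position: [617.0, 166.1, 19.5]
eef_rot: [0.707, 0.707, 0.0, 0.0]
wrist_force: [-0.4, -0.2, -0.3]
width: 28.3
finger_force: 59.2
```

Call:
step_arm([
  [[0, 0, 0.015], [0, 0, 0]],
  [[0, 0, 0], [0, 0, 0]],
])

```text
time_s: 23.3
position: [616.8, 166.0, 18.2]
eef_rot: [0.707, 0.707, 0.0, 0.0]
wrist_force: [0.5, -0.1, -0.7]
width: 28.2
finger_force: 59.2
```

Call:
step_arm([
  [[0, 0, 0.012], [0, 0, 0]],
  [[0, 0, 0], [0, 0, 0]],
])

```text
time_s: 23.55
position: [616.8, 166.0, 17.4]
eef_rot: [0.707, 0.707, -0.0, -0.0]
wrist_force: [0.7, -0.7, -0.0]
width: 28.0
finger_force: 59.2
```

Call:
step_arm([
  [[0, 0, 0.012], [0, 0, 0]],
  [[0, 0, 0], [0, 0, 0]],
])

```text
time_s: 23.8
position: [616.8, 166.0, 17.3]
eef_rot: [0.707, 0.707, 0.0, 0.0]
wrist_force: [-2.4, 0.3, 4.3]
width: 28.3
finger_force: 59.7
```

Contact. Release, then go to b.

Call:
step_arm([
  [[0, 0, 0], [0, 0, 0]],
  [[0, 0, 0], [0, 0, 0]],
  [[0, 0, 0], [0, 0, 0]],
  [[0, 0, -0.1], [0, 0, 0]],
  [[0, 0, -0.4], [0, 0, 0]],
  [[0, 0, -0.6], [0, 0, 0]],
  [[0, 0, -0.3], [0, 0, 0]],
  [[0, 0, 0], [0, 0, 0]],
], gripper=0.6)

```text
time_s: 24.8
position: [617.6, 166.2, 102.1]
eef_rot: [0.707, 0.707, 0.001, 0.001]
wrist_force: [0.3, 0.6, -0.2]
width: 51.4
finger_force: 0.0
```

Call:
step_arm([
  [[0.15, -0.3, 0], [0, 0, 0]],
  [[0.35, -0.7, 0], [0, 0, 0]],
  [[0.4, -0.8, 0.1], [0, 0, 0]],
  [[0.35, -0.65, 0.2], [0, 0, 0]],
  [[0.13, -0.3, 0.2], [0, 0, 0]],
  [[0.04, -0.12, 0.15], [0, 0, 0]],
  [[0, 0, 0], [0, 0, 0]],
  [[0, 0, 0], [0, 0, 0]],
], gripper=0.75)

```text
time_s: 25.8
position: [445.3, 250.8, 61.8]
eef_rot: [0.707, 0.707, 0.0, 0.0]
wrist_force: [0.1, -0.2, 0.3]
width: 64.0
finger_force: 0.0
```

```bash
python3 -c "
from h import *
c,im=wlook('w13',12,lo=100); s=arm.state();print(s['position'],s['width'])"
```

```text
[279.3 242.4] [ 255  218   50   49 1153] [444.5 252.2  12. ]
[497.5 331.3] [486 321  22  26 359] [624.6 168.7  12. ]
[445.38549864 250.7964639   61.91581386] 64.25371851292387
```

b is under the gripper. Descend and grip.

Call:
step_arm([
  [[0.01, 0, 0.3], [0, 0, 0]],
  [[0, 0, 0.3], [0, 0, 0]],
  [[0, 0, 0.18], [0, 0, 0]],
  [[0, 0, 0.06], [0, 0, 0]],
  [[0, 0, 0], [0, 0, 0]],
  [[0, 0, 0], [0, 0, 0]],
])

```text
time_s: 26.6
position: [444.9, 251.9, 11.9]
eef_rot: [0.707, 0.707, 0.0, 0.0]
wrist_force: [-0.4, 0.2, 0.5]
width: 64.2
finger_force: 0.0
```

Call:
step_arm([
  [[0, 0, 0], [0, 0, 0]],
  [[0, 0, 0], [0, 0, 0]],
  [[0, 0, 0], [0, 0, 0]],
  [[0, 0, 0], [0, 0, 0]],
  [[0, 0, 0], [0, 0, 0]],
], gripper=0.37)

```text
time_s: 27.22
position: [444.8, 251.9, 12.3]
eef_rot: [0.707, 0.707, 0.001, 0.0]
wrist_force: [-2.0, -0.5, 5.4]
width: 38.9
finger_force: 59.9
```

Call:
step_arm([
  [[0, 0, -0.05], [0, 0, 0]],
  [[0, 0, -0.15], [0, 0, 0]],
  [[0, 0, -0.3], [0, 0, 0]],
  [[0, 0, 0], [0, 0, 0]],
])

```text
time_s: 27.72
position: [445.6, 252.3, 43.6]
eef_rot: [0.707, 0.707, 0.002, 0.0]
wrist_force: [-0.3, 0.2, -0.3]
width: 39.0
finger_force: 60.2
```

```bash
python3 -c "
from h import *
c,im=wlook('w14',43,lo=100); s=arm.state();print(s['position'],s['width'])"
```

```text
[280.8 285.4] [ 242  252   76   69 2995] [445.9 251.8  43. ]
[505.2 347.5] [490 335  28  28 507] [589.5 196.8  43. ]
[445.21424629 252.04218514  42.52711055] 39.0092241160535
```

b is held. Carry it to the second mount at (615,69).

Call:
step_arm([
  [[0, 0, -0.5], [0, 0, 0]],
  [[-0.15, 0.13, -0.4], [0, 0, 0]],
  [[-0.5, 0.45, 0], [0, 0, 0]],
  [[-0.65, 0.6, 0], [0, 0, 0]],
  [[-0.65, 0.65, 0], [0, 0, 0]],
  [[-0.6, 0.55, 0], [0, 0, 0]],
  [[-0.35, 0.3, 0], [0, 0, 0]],
  [[-0.15, 0.15, 0], [0, 0, 0]],
  [[0, 0, 0], [0, 0, 0]],
  [[0, 0, 0], [0, 0, 0]],
])

```text
time_s: 29.02
position: [613.9, 69.7, 95.3]
eef_rot: [0.707, 0.708, -0.0, -0.0]
wrist_force: [0.2, -0.2, -0.9]
width: 38.5
finger_force: 60.4
```

```bash
python3 -c "
from h import *
c,im=wlook('w15',98,lo=100); s=arm.state();print(s['position'],s['width'])"
```

```text
[287.4  84.4] [ 264   62   48   46 1635] [616.6 156.2  98. ]
[288.3 302.3] [ 240  244   94  119 6414] [617.6  62.1  98. ]
[613.91083901  69.79612733  95.41116199] 39.11834051013106
```

View pics/w15.png

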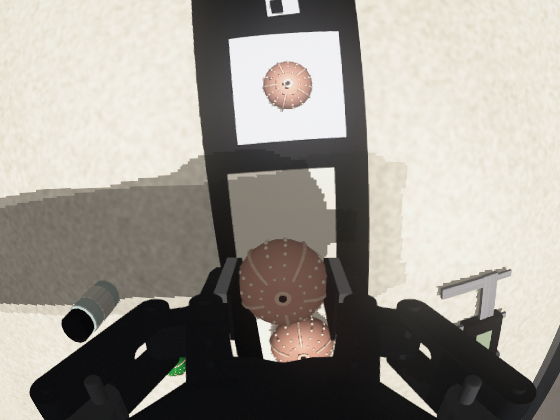

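a is centred on its mount and b lines up over mount 2. Descend.

Call:
step_arm([
  [[-0.01, 0.02, 0.3], [0, 0, 0]],
  [[0, 0, 0.5], [0, 0, 0]],
  [[0, 0, 0.3], [0, 0, 0]],
  [[0, 0, 0.1], [0, 0, 0]],
  [[0, 0, 0.05], [0, 0, 0]],
  [[0, 0, 0.02], [0, 0, 0]],
  [[0, 0, 0.015], [0, 0, 0]],
  [[0, 0, 0], [0, 0, 0]],
])

```text
time_s: 30.08
position: [615.9, 68.2, 18.6]
eef_rot: [0.707, 0.707, 0.0, 0.0]
wrist_force: [-0.4, -0.3, 0.7]
width: 38.5
finger_force: 60.4
```

Call:
step_arm([
  [[0, 0, 0.015], [0, 0, 0]],
  [[0, 0, 0], [0, 0, 0]],
])

```text
time_s: 30.32
position: [615.7, 68.2, 17.4]
eef_rot: [0.707, 0.707, 0.0, -0.0]
wrist_force: [0.3, -0.4, -0.1]
width: 38.8
finger_force: 60.4
```

Call:
step_arm([
  [[0, 0, 0.012], [0, 0, 0]],
  [[0, 0, 0], [0, 0, 0]],
])

```text
time_s: 30.58
position: [615.6, 68.2, 16.5]
eef_rot: [0.707, 0.707, -0.0, -0.0]
wrist_force: [-0.3, -0.4, 0.3]
width: 38.4
finger_force: 60.4
```

Call:
step_arm([
  [[0, 0, 0.01], [0, 0, 0]],
  [[0, 0, 0], [0, 0, 0]],
])

```text
time_s: 30.82
position: [615.7, 68.2, 16.4]
eef_rot: [0.707, 0.707, 0.0, 0.0]
wrist_force: [-1.4, 0.1, 4.1]
width: 38.9
finger_force: 60.7
```

Contact. Release, rise, and draw back out of the top view.

Call:
step_arm([
  [[0, 0, 0], [0, 0, 0]],
  [[0, 0, 0], [0, 0, 0]],
  [[0, 0, 0], [0, 0, 0]],
  [[0, 0, -0.1], [0, 0, 0]],
  [[0, 0, -0.4], [0, 0, 0]],
  [[0, 0, -0.8], [0, 0, 0]],
  [[0, 0, -0.8], [0, 0, 0]],
  [[0, -0.5, -0.4], [0, 0, 0]],
  [[0, -0.8, 0], [0, 0, 0]],
  [[0, -0.9, 0], [0, 0, 0]],
  [[0, -0.9, 0], [0, 0, 0]],
  [[0, -0.8, 0], [0, 0, 0]],
  [[0, -0.4, 0], [0, 0, 0]],
  [[0, 0, 0], [0, 0, 0]],
], gripper=0.75)

```text
time_s: 32.58
position: [357.0, 68.1, 167.0]
eef_rot: [0.707, 0.708, 0.001, 0.001]
wrist_force: [-0.3, -0.7, 1.0]
width: 64.0
finger_force: 0.0
```

Run:
```python
from h import *
np.set_printoptions(precision=1,suppress=True)
ct,cs=eyes.calibration('top'),eyes.calibration('side')
T,S=eyes.grab_frame('top'),eyes.grab_frame('side')
cv2.imwrite('pics/top1.png',T[:,:,::-1]);cv2.imwrite('pics/side1.png',S[:,:,::-1])
sb=blobs(red(S),80)
for c,s in blobs(red(T),80):
    b=min(((*tri([(ct['position'],ray(ct,c)),(cs['position'],ray(cs,k))]),k) for k,_ in sb),key=lambda r:r[1]+(abs(r[0][2]-10)>60)*100)
    print(c,s,*b)
```

```text
[358.7 172.3] [344 159  30  29 599] [ 639.3 -123.6   26.7] 0.31641632719295343 [359.7 264.7]
[307.  177.2] [295 166  25  24 433] [629.3 -29.8  23.4] 0.1787200256599618 [328. 231.]
[253.4 184.1] [244 175  20  19 256] [615.3  67.4  19.8] 0.1763387409650388 [298.2 201.7]
[200.4 183.1] [194 176  14  15 161] [616.3 164.5  16.1] 0.03137930742374708 [279.1 174.7]
```

View pics/top1.png

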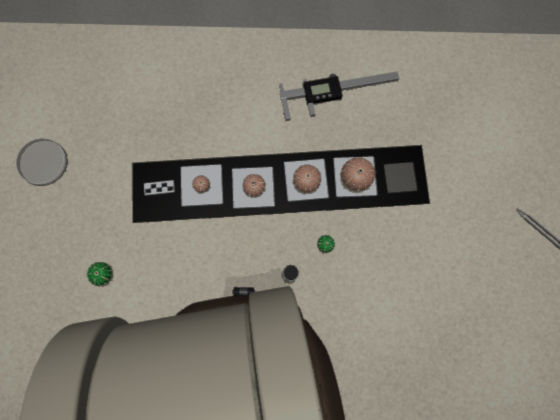

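All four shells sit within about 2 mm of their mount centres, in size order from the scale bar (left) to the grey card (right). The vial at (290,273) and both green look-alikes have not moved. Handing in.

```bash
python3 -c "
from workcell import arm
print(arm.close_job())"
```

```text
the job is handed in; nothing more can be done
None
```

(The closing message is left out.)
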